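# Roll a steel tube into its sprung cutting rest

### The arm

A 6-joint arm with a two-finger parallel gripper is mounted at the origin on the work surface; the furniture and walls round the work are solid. World frame = base frame: x ahead of the robot, y to its left, z up, the work surface at z = 0. Lengths are in mm, angles in degrees, forces in N, time in s.
With the tool pointing down it reaches from about 225 to 875 mm from the base axis. Payload 3.4 kg.
Tool frame: the origin (TCP) lies at the very end of the fingers, on their centre line; the grasp point (between the pads) lies bot.grip_depth behind it (bot.grip_depth is the distance from the TCP to the grasp point, in mm); z points along the fingers, y is the line along which they close (so a half turn about z gives the same grasp; the last joint's range is limited). The gripper opens to 85 mm and grips with 20 to 120 N. Pads are 22 mm wide; open, the fingers measure 114 mm over their backs; the gripper's body (76 mm by 85 mm) begins 54 mm behind the grasp point. The pads swing forward as they close: fully open they stand 13 mm farther back than shut.
Start: joints at [-70.703, 15.808, 86.224, -0, 77.962, -6.933], TCP at [254.14, -515.825, 231.328] pointing down, gripper open.
Joint ranges: [-165.64, 165.64], [-43.16, 119.46], [12.63, 154.43], [-67.54, 247.53], [6.08, 155.33], [-154.97, 154.97]. Speed limits (degrees/s): [147.25, 147.25, 180, 180, 180, 180].

### API

Orientations are given as a 3x3 rotation matrix whose columns are the frame's x, y, z axes.
In Python, from plant import readout, viewer, bot gives the robot as it stands.
- The arm moves only by the tool apply_moves, never from a script. Its argument "moves" is a list of rows, each an object of numbers: "dx", "dy", "dz": the shift along the tool's x, y, z as a fraction of full scale; "wx", "wy", "wz": the turn, a rotation vector about the tool's x, y, z as a fraction of full scale; "grip": the opening, from -1 (shut) to 1 (fully open). In form: [{"dx": .., "dy": .., "dz": .., "wx": .., "wy": .., "wz": .., "grip": ..}, ...]. A call has 1 to 10 rows; each row shifts and turns the commanded pose from where the row before left it, along the tool's axes as they then stand; what a row does not reach is not made up. Full scale, the value 1, is 6 cm for a shift and 90 degrees for a turn. A row lasts 1/8 s, in which the tool goes at most 62.5 mm and 10.7 degrees, less where a joint would pass 70% of its speed; a pose out of reach is approached as far as the arm can. A call with a number of a shift or a turn outside -1 to 1 is refused whole. A call with a gripper value outside its range is refused whole. The fingers move at their own pace and stop on an object; "newtons" is the grip in N (left out, the last holds). Time passes only in rows, so rows that do not move let the fingers close. It gives the time, the measured TCP pose, the force, the opening and the grip force at its end, in the units of the state.
- readout.sense(): the state, without advancing time (a new reading comes with each control period).
- viewer.read_camera(name): name is "scene" or "top" or "wrist"; returns a dict with "frame" (384x512x3 uint8, blue, green, red), "z_map" (384x512 float32, mm along the optical axis (not along the pixel's ray), 0 where there is no reading), "fx", "fy", "cx", "cy" (pixels), "position" and "orientation" of the camera in the world. Camera axes: x right, y down, z forward; pixel columns grow to the right and rows downward; lengths in mm; the calibration is good to about 2 mm. A picture is of the moment at which its call begins.
- bot.job_done(): hands the job in; it is judged then, once.
The state is a dict: "time_s": time; "q": joint angles; "dq": joint speeds; "tau": joint torques, N m; "ee_pos": TCP position; "eef_rot": TCP orientation; "contact_force": force on the tool from outside, world axes, zero at the start; "torque": the same for the moment, N m; "gripper_width": finger opening in mm; "gripper_force": force on a finger pad.
Only numpy, scipy, OpenCV 4.12 (cv2) and the standard library are available. Lean on these libraries where they do the work, as an engineer would, in place of code of your own. Each camera call takes 0.05 s, during which the arm holds its last target. There are 200 camera calls.

### The job

Load the loose steel tube into the tube rest for cutting: roll it along the bench (do not lift or drag it) up the ramp and over the sprung catch, and press it against the two spring plungers until the catch snaps up fully behind it, without driving the plungers to the end of their short travel. Then reach over to the far side and pull the tube back lightly, with about 6 N, to check that the catch really holds, and leave it locked on the scribed line. Do not disturb the tape measure, the pencil, the pine offcut and the roll of tape lying around.

Things in the scene. Friction and masses are not known exactly. Their poses are not given: they have to be found in the camera images.
- tube: loose plain steel tube, 42 mm outside diameter, 240 mm long, about 0.6 kg, lightly oiled (friction about 0.25). Origin on its axis at mid-length; its y axis runs along the tube. x and z turn as it rolls. It lies on the bench before the ramp, roughly across it.
- rest: plywood tube rest fixed to the bench, 250 mm wide (its y). Origin at bench level below the middle of the scribed line; x points the way the tube is rolled in, z up. Ramp from x = -155 mm (bench level) to x = -75 mm, easing off at the top, then a flat bed 20 mm above the bench to x = +80 mm, where a briskly pushed tube runs on by itself. The bed's middle is clear, before and behind the tube.
- line (a point): middle of the thin dark line scribed across the bed (origin on the bed, axes as the rest's). A locked tube has its axis over the line, 21 mm above it. The tube must go about 1 mm past the line for the catch to snap up; then the plungers press it back on to the line.
- plunger (a point): nose of one of two steel spring plungers at y = +82 and -82 mm of the rest (this one at +82), 41 mm above the bench, in grey blocks 62 mm tall (x = 38 to 75 mm, 52 mm wide at the foot). The tube meets the noses when its axis is 1 mm short of the line; together they push back with about 4 N at the line, 4 N more per mm beyond, and end hard 2.5 mm beyond.
- catch: sprung catch: two dogs, 16 mm wide, at y = +55 and -55 mm of the rest on one shaft, a free roller in each nose. Origin on the shaft (x -57, z 9 mm of the rest). Up (free or locked) its axes are parallel to the rest's and the noses stand 18 mm above the bed, 20 to 30 mm before the line. The tube rolling over tilts it down about y (to 0.5 rad) against a light spring (0.5 N). Locked it holds about 15 N.
- tape_measure: yellow and black tape measure, 45 x 98 x 64 mm, a bystander. Origin under its centre.
- carpenter_pencil: flat red pencil, 14 x 153 x 8 mm, a bystander. Origin under its centre.
- offcut_a: pine offcut, 64 x 160 x 19 mm, a bystander. Origin under its centre.
- tape_blue: roll of tape, 69 mm across, 24 mm tall, lying flat, a bystander. Origin under its centre.
Not all that is in view belongs to the job. There is more than one size of the tube; the one meant has the size given above.

How it is judged:
By the outcome, as a careful person would: the job done as asked, in the order asked, and still so for the second after the job is handed in, with the robot touching nothing.
It also fails if it takes over 72 s, if anything falls off the work surface, if the arm or the gripper's body presses on something with over 40 N, if the wrist force passes 120 N, or if a joint passes its speed limit or range.

## Working session

There is one attempt and no reset: what is moved stays moved. The work goes in short steps, Python scripts to look and compute and a tool call to move; the robot and the scene stay as the last step left them, time stands still between calls to the robot, and variables do not carry over. Pictures are saved under pics/ and viewed, at most 10 in all, crops included, and the job is handed in when it is done.

Besides the shell and the picture viewer there is one more tool, called after "Call:" by a JSON object that holds its "api" and its "payload". apply_moves: Moves the arm, as the interface text tells. Its arguments: {"type":"object","properties":{"moves":{"type":"array","items":{"type":"object","properties":{"dx":{"type":"number"},"dy":{"type":"number"},"dz":{"type":"number"},"wx":{"type":"number"},"wy":{"type":"number"},"wz":{"type":"number"},"grip":{"type":"number"}}}},"newtons":{"type":"number"}},"required":["moves"]}

```bash
ls; mkdir -p pics; cat > h.py <<'E'
import numpy as np,cv2
from plant import readout,viewer,bot
def cam(n):
    c=viewer.read_camera(n); np.savez(f'{n}.npz',**{k:np.array(v) for k,v in c.items()}); return c
def ld(n): return dict(np.load(f'{n}.npz'))
def pts(c):
    h,w=c['z_map'].shape; u,v=np.meshgrid(np.arange(w),np.arange(h)); z=c['z_map']
    P=np.stack([(u-c['cx'])/c['fx']*z,(v-c['cy'])/c['fy']*z,z],-1)
    return P@np.array(c['orientation']).T+np.array(c['position'])
def ray(c,u,v,h):
    d=np.array(c['orientation'])@np.array([(u-c['cx'])/c['fx'],(v-c['cy'])/c['fy'],1]);p=np.array(c['position'])
    return p+d*(h-p[2])/d[2]
E
python3 - <<'E'
from h import *
for n in('top','scene'):
    c=cam(n); print(n,c['position'],c['fx']); cv2.imwrite(f'pics/{n}0.png',cv2.resize(c['frame'],(800,600)))
s=readout.sense(); print(s['ee_pos'],s['eef_rot'],s['contact_force'],bot.grip_depth,s['time_s'])
E
```

```text
pics
top [ 359.11844672  144.59929622 1260.74814691] 489.0307594319981
scene [-630.84927821  694.67704749 1016.08686289] 489.74162250377873
[ 253.97456709 -515.36047312  230.52536745] [[ 8.97032884e-01  4.41963467e-01 -5.46476504e-04]
 [ 4.41963763e-01 -8.97031573e-01  1.54553103e-03]
 [ 1.92861574e-04 -1.62791497e-03 -9.99998656e-01]] [-0.40375764  0.56927151  0.2180131 ] 18.700000000000003 0.1
```

View pics/top0.png

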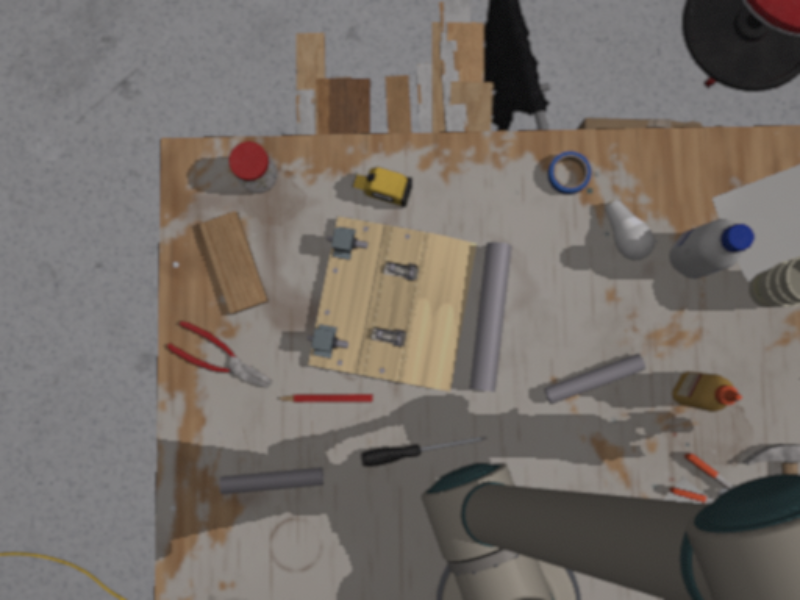

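View pics/scene0.png

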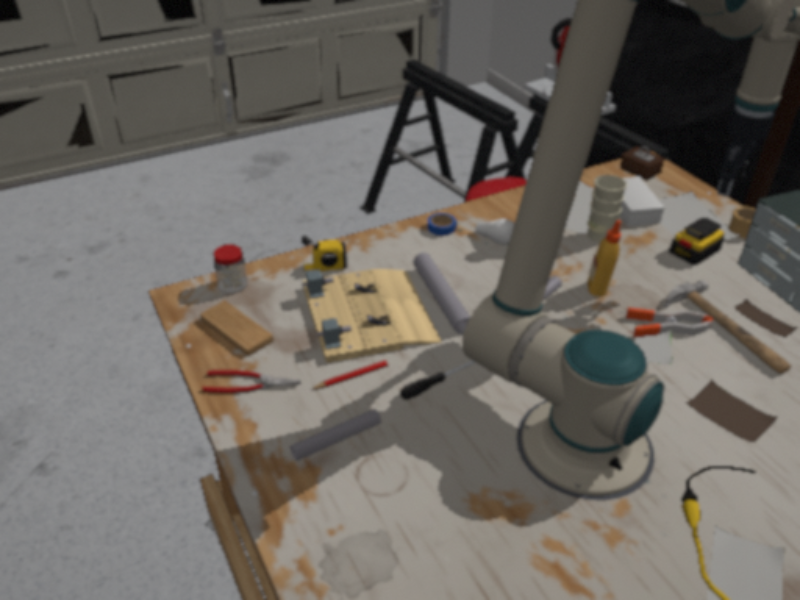

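The top view shows three tubes at (800x600 pixels): (490,315) long and by the ramp foot, (595,378) short, (270,480) short. Only the first can be 240 mm. The rest is centred at about (390,305), with its ramp facing right. I'll measure these next.

```bash
python3 - <<'E'
from h import *
c=ld('top');P=pts(c);s=512/800
print(np.array(c['orientation']).round(3))
Z=P[...,2]
# tube
def reg(u0,u1,v0,v1,lo,hi):
    m=np.zeros(Z.shape,bool);m[int(v0*s):int(v1*s),int(u0*s):int(u1*s)]=1
    m&=(Z>lo)&(Z<hi);return m
for n,b in dict(A=(462,520,235,400),B=(535,655,345,410),C=(210,330,460,500)).items():
    m=reg(*b,8,60);q=P[m]
    r=cv2.minAreaRect(q[:,:2].astype(np.float32));print(n,r,q[:,2].max(),np.percentile(q[:,2],95))
m=reg(462,520,235,400,30,60);q=P[m];ctr=q.mean(0);d=np.linalg.svd(q-ctr)[2][0];print('axis',ctr,d,np.degrees(np.arctan2(d[1],d[0])))
for n,b in dict(blk1=(320,370,222,260),blk2=(305,350,320,362)).items():
    m=reg(*b,50,70);q=P[m];print(n,q.mean(0),q.min(0),q.max(0))
for n,b in dict(d1=(375,425,255,285),d2=(362,410,322,352)).items():
    m=reg(*b,27,50);q=P[m];print(n,len(q),q.mean(0) if len(q) else 0,q.max(0))
for n,(u,v) in dict(c1=(335,217),c2=(475,241),c3=(450,390),c4=(308,363)).items():print(n,ray(c,u*s,v*s,20 if n in('c1','c4') else 0))
for n,(u,v) in dict(tm=(385,186),pen=(330,398),off=(230,262),blue=(570,172)).items():print(n,ray(c,u*s,v*s,20))
im=c['frame'][int(200*s):int(410*s),int(290*s):int(530*s)]
cv2.imwrite('pics/crop.png',cv2.resize(im,(684,600),interpolation=cv2.INTER_CUBIC)) ;print(im.shape)
E
```

```text
[[-0.016 -0.995  0.094]
 [-1.     0.017  0.01 ]
 [-0.012 -0.094 -0.996]]
A ((463.63623046875, 25.031248092651367), (78.2807846069336, 244.31390380859375), 88.73713684082031) 47.22387921194331 43.41895512790206
B ((384.736572265625, -138.97227478027344), (84.58369445800781, 164.62086486816406), 18.90284538269043) 33.90073859991867 30.307351550863906
C ((203.83255004882812, 376.053955078125), (28.92192268371582, 164.78880310058594), 4.354430675506592) 34.74532872583268 30.18038006708514
axis [460.47858724  19.07877851  37.98515613] [-9.90142683e-01  1.40060642e-01  6.95629882e-04] 171.9486426836707
blk1 [586.0865116  253.87947738  60.00801513] [569.45517912 217.00639916  50.06137755] [604.36811716 272.11933556  68.13299035]
blk2 [425.80350611 286.54790571  60.49472784] [409.39268181 261.0197835   50.25206328] [444.3920409  304.50364993  67.01535258]
d1 33 [542.74224672 175.90246539  34.38067938] [551.13960847 183.09964273  42.50423936]
d2 35 [435.84145765 196.32282968  34.48204393] [444.23760506 204.77064506  40.86978308]
c1 [630.41963339 268.94743047  20.        ]
c2 [589.68517578  37.30530127   0.        ]
c3 [343.03232553  84.43339836   0.        ]
c4 [390.5626061 314.6661818  20.       ]
tm [681.03924215 185.62816865  20.        ]
pen [333.56947178 279.33464687  20.        ]
off [558.46437767 442.41576195  20.        ]
blue [ 698.76148071 -120.90949859   20.        ]
(134, 154, 3)
```

View pics/crop.png

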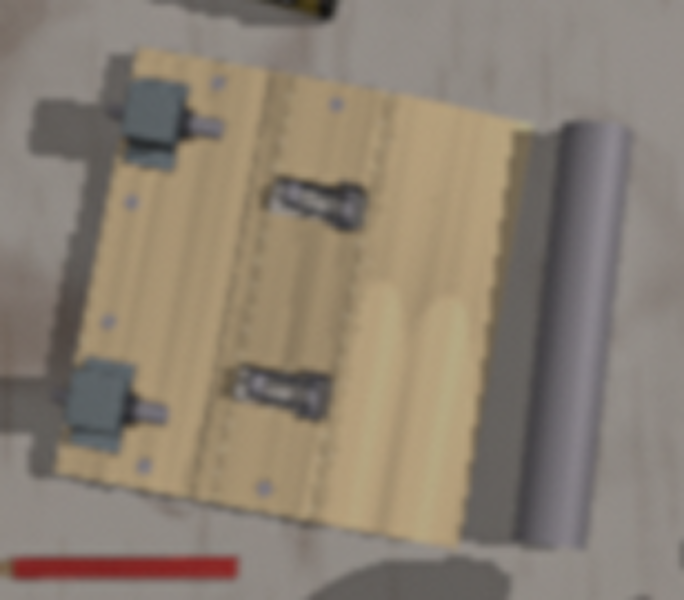

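The crop confirms the pick. The tube at about (575,335) in the crop measures 42 x 244 mm; the other two are about 165 mm long and 29 mm across. I have the rest frame, and the 235 mm edge-to-edge check agrees. Next I check obstacle heights on the approach, then move.

```bash
python3 - <<'E'
from h import *
for n in('top','scene'):
    P=pts(ld(n));v=ld(n)['z_map']>0
    for x0,y0 in((254,-450),(300,-380),(338,-310),(380,-220),(420,-130),(451,-33)):
        m=v&(abs(P[...,0]-x0)<70)&(abs(P[...,1]-y0)<50);print(n,x0,y0,np.sort(P[m][:,2])[-5:].round() if m.any() else 0)
E
```

```text
top 254 -450 [29. 29. 29. 30. 30.]
top 300 -380 [27. 27. 28. 29. 29.]
top 338 -310 [176. 176. 176. 176. 177.]
top 380 -220 [31. 32. 32. 32. 33.]
top 420 -130 [32. 32. 32. 33. 33.]
top 451 -33 [44. 44. 45. 47. 47.]
scene 254 -450 [615. 615. 615. 616. 616.]
scene 300 -380 [26. 26. 27. 28. 29.]
scene 338 -310 [173. 173. 174. 176. 178.]
scene 380 -220 [30. 31. 31. 31. 32.]
scene 420 -130 [22. 23. 26. 26. 29.]
scene 451 -33 [43. 43. 44. 45. 45.]
```

Call:
{"api": "apply_moves", "payload": {"moves": [{"wz": -0.118,"grip": 0.1},{"wz": -0.118,"grip": 0.1},{"wz": -0.118,"grip": 0.1},{"wz": -0.118,"grip": 0.1},{"wz": -0.117,"grip": 0.1},{"grip": 0.1}]}}

```text
validation failed for argument at $.mo...
```

Call:
{"api": "apply_moves", "payload": {"moves": [{"dx": 0,"dy": 0,"dz": 0,"wx": 0,"wy": 0,"wz": -0.118,"grip": 0.1},{"dx": 0,"dy": 0,"dz": 0,"wx": 0,"wy": 0,"wz": -0.118,"grip": 0.1},{"dx": 0,"dy": 0,"dz": 0,"wx": 0,"wy": 0,"wz": -0.118,"grip": 0.1},{"dx": 0,"dy": 0,"dz": 0,"wx": 0,"wy": 0,"wz": -0.118,"grip": 0.1},{"dx": 0,"dy": 0,"dz": 0,"wx": 0,"wy": 0,"wz": -0.117,"grip": 0.1}]}}

```text
time_s: 0.72
ee_pos: [254.0, -515.5, 230.8]
eef_rot: [[0.181, 0.984, -0.0], [0.984, -0.181, 0.001], [0.001, -0.001, -1.0]]
contact_force: [-0.4, -0.1, -0.4]
gripper_width: 47.1
gripper_force: 0.0
```

Call:
{"api": "apply_moves", "payload": {"moves": [{"dx": 0.5,"dy": 0.1,"dz": 0,"wx": 0,"wy": 0,"wz": 0,"grip": 0.1},{"dx": 0.85,"dy": 0.17,"dz": 0,"wx": 0,"wy": 0,"wz": 0,"grip": 0.1},{"dx": 0.85,"dy": 0.17,"dz": 0,"wx": 0,"wy": 0,"wz": 0,"grip": 0.1},{"dx": 0.85,"dy": 0.17,"dz": 0,"wx": 0,"wy": 0,"wz": 0,"grip": 0.1},{"dx": 0.85,"dy": 0.17,"dz": 0,"wx": 0,"wy": 0,"wz": 0,"grip": 0.1},{"dx": 0.85,"dy": 0.17,"dz": 0,"wx": 0,"wy": 0,"wz": 0,"grip": 0.1},{"dx": 0.85,"dy": 0.17,"dz": 0,"wx": 0,"wy": 0,"wz": 0,"grip": 0.1},{"dx": 0.85,"dy": 0.17,"dz": 0,"wx": 0,"wy": 0,"wz": 0,"grip": 0.1},{"dx": 0.85,"dy": 0.17,"dz": 0,"wx": 0,"wy": 0,"wz": 0,"grip": 0.1},{"dx": 0.5,"dy": 0.1,"dz": 0,"wx": 0,"wy": 0,"wz": 0,"grip": 0.1}]}}

```text
time_s: 1.98
ee_pos: [433.6, -71.2, 231.1]
eef_rot: [[0.185, 0.983, -0.0], [0.983, -0.185, 0.001], [0.0, -0.0, -1.0]]
contact_force: [0.7, -0.3, 0.1]
gripper_width: 47.2
gripper_force: 0.0
```

```bash
cat >> h.py <<'E'
O=np.array([495.5,213.1]);TH=np.radians(79.2);X=np.array([np.cos(TH),np.sin(TH)]);Y=np.array([-X[1],X[0]])
def rest(p): p=np.asarray(p);return np.stack([(p[...,:2]-O)@X,(p[...,:2]-O)@Y,p[...,2]],-1)
E
python3 - <<'E'
from h import *
s=readout.sense();print(s['ee_pos'],rest(s['ee_pos']),s['gripper_width'],s['q'])
c=cam('wrist');cv2.imwrite('pics/w0.png',cv2.resize(c['frame'],(800,600)));print(c['position'],np.array(c['orientation']).round(2))
E
```

```text
[433.64586589 -71.24167228 231.06702732] [-290.89550849    7.47821099  231.06702732] 47.174547660684624 [-1.84351057e+01  3.99409258e+00  1.01309936e+02  2.38340453e-02
  7.47219368e+01 -7.79340405e+00]
[447.94080467   5.15451576 373.05984108] [[ 0.98 -0.18 -0.06]
 [-0.18 -0.94 -0.3 ]
 [-0.    0.31 -0.95]]
```

View pics/w0.png

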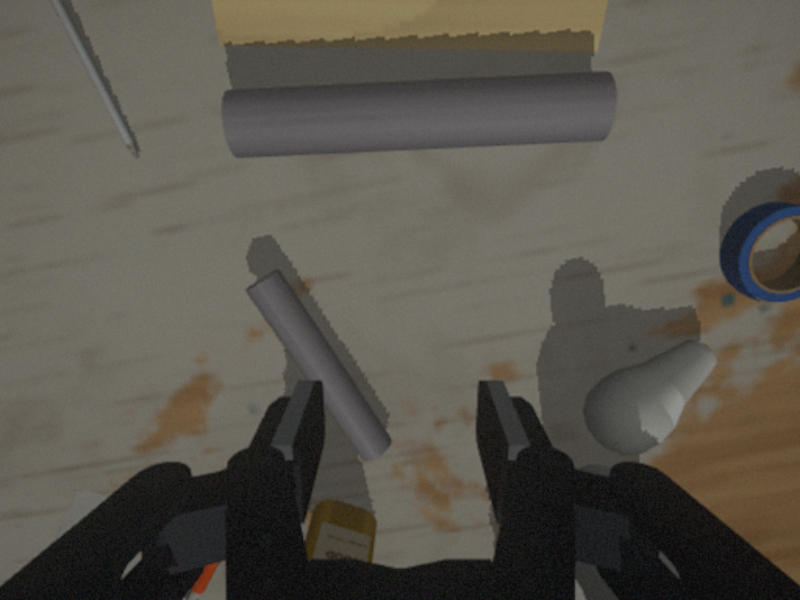

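The wrist view shows the tube at about u 222–615, v 75–157. It is nearly centred on the rest (u 212–606) and skewed about 3°. The space behind it, where the fingers go, is clear. Descending.

Call:
{"api": "apply_moves", "payload": {"moves": [{"dx": 0.35,"dy": 0.1,"dz": 0.6,"wx": 0,"wy": 0,"wz": 0,"grip": 0.1},{"dx": 0.3,"dy": 0.06,"dz": 0.8,"wx": 0,"wy": 0,"wz": 0,"grip": 0.1},{"dx": 0,"dy": 0,"dz": 0.8,"wx": 0,"wy": 0,"wz": 0,"grip": 0.1},{"dx": 0,"dy": 0,"dz": 0.8,"wx": 0,"wy": 0,"wz": 0,"grip": 0.1},{"dx": 0,"dy": 0,"dz": 0.4,"wx": 0,"wy": 0,"wz": 0,"grip": 0.1},{"dx": 0,"dy": 0,"dz": 0.25,"wx": 0,"wy": 0,"wz": 0,"grip": 0.1},{"dx": 0,"dy": 0,"dz": 0,"wx": 0,"wy": 0,"wz": 0,"grip": 0.1}]}}

```text
time_s: 2.9
ee_pos: [448.9, -37.1, 11.1]
eef_rot: [[0.187, 0.982, -0.003], [0.982, -0.187, 0.001], [-0.0, -0.004, -1.0]]
contact_force: [0.1, 0.6, 0.8]
gripper_width: 46.8
gripper_force: 0.0
```

```bash
cat >> h.py <<'E'
def st():
    s=readout.sense();R=np.array(s['eef_rot']);f=np.array(s['contact_force']);print('t',s['time_s'],'rest',rest(s['ee_pos']).round(2),'yaw-rest',np.degrees(np.arctan2(R[1,0],R[0,0])).round(2)-79.2,'F(rest)',(f[:2]@X).round(2),(f[:2]@Y).round(2),f[2].round(2))
E
python3 -c "
from h import *
st()"
```

```text
t 2.9 rest [-254.44   -1.13   11.14] yaw-rest 0.030000000000001137 F(rest) 0.61 0.02 0.84
```

Call:
{"api": "apply_moves", "payload": {"moves": [{"dx": 0.08,"dy": 0,"dz": 0,"wx": 0,"wy": 0,"wz": 0,"grip": 0.1},{"dx": 0.08,"dy": 0,"dz": 0,"wx": 0,"wy": 0,"wz": 0,"grip": 0.1},{"dx": 0.06,"dy": 0,"dz": 0,"wx": 0,"wy": 0,"wz": 0,"grip": 0.1},{"dx": 0.05,"dy": 0,"dz": 0,"wx": 0,"wy": 0,"wz": 0,"grip": 0.1},{"dx": 0.05,"dy": 0,"dz": 0,"wx": 0,"wy": 0,"wz": 0,"grip": 0.1},{"dx": 0.05,"dy": 0,"dz": 0,"wx": 0,"wy": 0,"wz": 0,"grip": 0.1},{"dx": 0.06,"dy": 0,"dz": 0,"wx": 0,"wy": 0,"wz": 0,"grip": 0.1},{"dx": 0.08,"dy": 0,"dz": 0,"wx": 0,"wy": 0,"wz": 0,"grip": 0.1},{"dx": 0.08,"dy": 0,"dz": 0,"wx": 0,"wy": 0,"wz": 0,"grip": 0.1},{"dx": 0.08,"dy": 0,"dz": 0,"wx": 0,"wy": 0,"wz": 0,"grip": 0.1}]}}

```text
time_s: 4.15
ee_pos: [457.7, 2.8, 12.3]
eef_rot: [[0.187, 0.982, -0.0], [0.982, -0.187, -0.0], [-0.0, -0.0, -1.0]]
contact_force: [0.4, -0.9, 1.1]
gripper_width: 47.0
gripper_force: 0.1
```

```bash
cat >> h.py <<'E'
def tube(lo,hi):
    st()
    for n in('wrist','top'):
        c=cam(n);P=pts(c);r=rest(P);hsv=cv2.cvtColor(c['frame'],cv2.COLOR_BGR2HSV)
        m=(c['z_map']>0)&(r[...,0]>lo)&(r[...,0]<hi)&(abs(r[...,1])<160)&(hsv[...,1]<70)&(r[...,2]>28)
        q=r[m];q=q[q[:,2]>np.percentile(q[:,2],98)-6]
        k=np.polyfit(q[:,1],q[:,0],1);print(n,len(q),'x@0',k[1].round(1),'skew',np.degrees(np.arctan(k[0])).round(2),'y',q[:,1].min().round(1),q[:,1].max().round(1),'ztop',np.median(q[:,2]).round(1))
E
python3 -c "
from h import *
tube(-225,-120)"
```

```text
t 4.15 rest [-213.64   -2.31   12.25] yaw-rest 0.03999999999999204 F(rest) -0.78 -0.6 1.15
wrist 6585 x@0 -200.1 skew -0.23 y -64.8 61.2 ztop 92.0
top 201 x@0 -351.4 skew 41.82 y 149.7 160.0 ztop 664.6
```

```bash
sed -i "s/&(r\[...,2\]>28)/\&(r[...,2]>28)\&(r[...,2]<72)/" h.py
python3 -c "
from h import *
tube(-200,-120)
cv2.imwrite('pics/w1.png',np.hstack([ld('wrist')['frame'][::1,::1]]))"
```

```text
t 4.25 rest [-213.46   -2.28   12.27] yaw-rest 0.06999999999999318 F(rest) -0.23 -0.43 0.02
wrist 34508 x@0 -175.9 skew -2.71 y -101.8 100.2 ztop 39.8
top 519 x@0 -174.0 skew -3.57 y -122.0 117.8 ztop 40.4
```

View pics/w1.png

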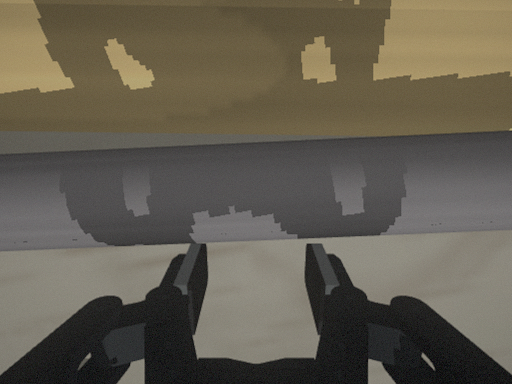

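Call:
{"api": "apply_moves", "payload": {"moves": [{"dx": 0.06,"dy": 0,"dz": 0,"wx": 0,"wy": 0,"wz": 0,"grip": 0.1},{"dx": 0.05,"dy": 0,"dz": 0,"wx": 0,"wy": 0,"wz": 0,"grip": 0.1},{"dx": 0.05,"dy": 0,"dz": 0,"wx": 0,"wy": 0,"wz": 0,"grip": 0.1},{"dx": 0.05,"dy": 0,"dz": 0,"wx": 0,"wy": 0,"wz": 0,"grip": 0.1},{"dx": 0.05,"dy": 0,"dz": 0,"wx": 0,"wy": 0,"wz": 0,"grip": 0.1},{"dx": 0.05,"dy": 0,"dz": 0,"wx": 0,"wy": 0,"wz": 0,"grip": 0.1},{"dx": 0.05,"dy": 0,"dz": -0.013,"wx": 0,"wy": 0,"wz": 0,"grip": 0.1},{"dx": 0.05,"dy": 0,"dz": -0.013,"wx": 0,"wy": 0,"wz": 0,"grip": 0.1},{"dx": 0.05,"dy": 0,"dz": -0.013,"wx": 0,"wy": 0,"wz": 0,"grip": 0.1},{"dx": 0.05,"dy": 0,"dz": -0.013,"wx": 0,"wy": 0,"wz": 0,"grip": 0.1}]}}

```text
time_s: 5.6
ee_pos: [463.2, 32.0, 15.5]
eef_rot: [[0.185, 0.983, -0.001], [0.983, -0.185, -0.002], [-0.002, -0.0, -1.0]]
contact_force: [-1.3, -5.4, 1.6]
gripper_width: 47.0
gripper_force: 2.6
```

```bash
python3 -c "
from h import *
tube(-180,-90)"
```

```text
t 5.6 rest [-183.95   -2.16   15.55] yaw-rest 0.11999999999999034 F(rest) -5.56 0.26 1.58
wrist 3382 x@0 -173.8 skew -0.07 y -58.7 55.0 ztop 69.0
top 249 x@0 -149.5 skew -0.07 y -120.7 118.8 ztop 42.7
```

Call:
{"api": "apply_moves", "payload": {"moves": [{"dx": 0.06,"dy": 0,"dz": -0.015,"wx": 0,"wy": 0,"wz": 0,"grip": 0.1},{"dx": 0.06,"dy": 0,"dz": -0.015,"wx": 0,"wy": 0,"wz": 0,"grip": 0.1},{"dx": 0.06,"dy": 0,"dz": -0.015,"wx": 0,"wy": 0,"wz": 0,"grip": 0.1},{"dx": 0.06,"dy": 0,"dz": -0.015,"wx": 0,"wy": 0,"wz": 0,"grip": 0.1},{"dx": 0.06,"dy": 0,"dz": -0.015,"wx": 0,"wy": 0,"wz": 0,"grip": 0.1},{"dx": 0.06,"dy": 0,"dz": -0.015,"wx": 0,"wy": 0,"wz": 0,"grip": 0.1},{"dx": 0.06,"dy": 0,"dz": -0.015,"wx": 0,"wy": 0,"wz": 0,"grip": 0.1},{"dx": 0.06,"dy": 0,"dz": -0.015,"wx": 0,"wy": 0,"wz": 0,"grip": 0.1}]}}

```text
time_s: 6.7
ee_pos: [468.4, 60.2, 22.7]
eef_rot: [[0.186, 0.983, -0.001], [0.983, -0.186, -0.001], [-0.002, -0.001, -1.0]]
contact_force: [-2.2, -5.4, 2.7]
gripper_width: 46.8
gripper_force: 2.8
```

```bash
python3 -c "
from h import *
tube(-150,-55)"
```

```text
t 6.7 rest [-155.23   -2.     22.69] yaw-rest 0.09000000000000341 F(rest) -5.68 1.17 2.69
wrist 1665 x@0 -145.3 skew -0.15 y -55.9 52.3 ztop 69.1
top 149 x@0 -119.8 skew 1.02 y -120.7 118.6 ztop 51.2
```

Call:
{"api": "apply_moves", "payload": {"moves": [{"dx": 0.05,"dy": 0,"dz": 0.01,"wx": 0,"wy": 0,"wz": 0,"grip": 0.1},{"dx": 0.05,"dy": 0,"dz": 0.01,"wx": 0,"wy": 0,"wz": 0,"grip": 0.1},{"dx": 0.05,"dy": 0,"dz": 0,"wx": 0,"wy": 0,"wz": 0,"grip": 0.1},{"dx": 0.05,"dy": 0,"dz": 0,"wx": 0,"wy": 0,"wz": 0,"grip": 0.1},{"dx": 0.05,"dy": 0,"dz": 0,"wx": 0,"wy": 0,"wz": 0,"grip": 0.1},{"dx": 0.05,"dy": 0,"dz": 0,"wx": 0,"wy": 0,"wz": 0,"grip": 0.1},{"dx": 0.05,"dy": 0,"dz": 0,"wx": 0,"wy": 0,"wz": 0,"grip": 0.1},{"dx": 0.05,"dy": 0,"dz": 0,"wx": 0,"wy": 0,"wz": 0,"grip": 0.1}]}}

```text
time_s: 7.8
ee_pos: [473.3, 84.7, 21.4]
eef_rot: [[0.187, 0.982, 0.0], [0.982, -0.187, 0.0], [0.0, 0.0, -1.0]]
contact_force: [-1.3, -3.3, 0.8]
gripper_width: 46.9
gripper_force: 1.5
```

```bash
python3 -c "
from h import *
tube(-120,-30)"
```

```text
t 7.8 rest [-130.31   -2.29   21.39] yaw-rest 0.03999999999999204 F(rest) -3.52 0.61 0.77
wrist 1333 x@0 -118.6 skew -0.04 y -56.5 53.2 ztop 69.1
top 154 x@0 -94.0 skew 1.7 y -120.5 118.8 ztop 56.2
```

Call:
{"api": "apply_moves", "payload": {"moves": [{"dx": 0.05,"dy": 0,"dz": 0,"wx": 0,"wy": 0,"wz": 0,"grip": 0.1},{"dx": 0.05,"dy": 0,"dz": 0,"wx": 0,"wy": 0,"wz": 0,"grip": 0.1},{"dx": 0.05,"dy": 0,"dz": -0.02,"wx": 0,"wy": 0,"wz": 0,"grip": 0.1},{"dx": 0.05,"dy": 0,"dz": -0.02,"wx": 0,"wy": 0,"wz": 0,"grip": 0.1},{"dx": 0.04,"dy": 0,"dz": -0.02,"wx": 0,"wy": 0,"wz": 0,"grip": 0.1},{"dx": 0.04,"dy": 0,"dz": -0.02,"wx": 0,"wy": 0,"wz": 0,"grip": 0.1},{"dx": 0.04,"dy": 0,"dz": -0.02,"wx": 0,"wy": 0,"wz": 0,"grip": 0.1},{"dx": 0.04,"dy": 0,"dz": -0.02,"wx": 0,"wy": 0,"wz": 0,"grip": 0.1},{"dx": 0.04,"dy": 0,"dz": 0,"wx": 0,"wy": 0,"wz": 0,"grip": 0.1}]}}

```text
time_s: 9.02
ee_pos: [478.2, 108.6, 28.7]
eef_rot: [[0.187, 0.982, 0.001], [0.982, -0.187, 0.001], [0.001, 0.001, -1.0]]
contact_force: [-1.2, -0.7, -0.1]
gripper_width: 46.8
gripper_force: 0.1
```

```bash
python3 -c "
from h import *
tube(-95,0)"
```

```text
t 9.025 rest [-105.89   -2.56   28.72] yaw-rest 0.0 F(rest) -0.88 1.01 -0.08
wrist 34913 x@0 -72.5 skew -0.22 y -101.4 97.1 ztop 59.8
top 150 x@0 -72.3 skew 0.59 y -121.5 118.7 ztop 59.6
```

Call:
{"api": "apply_moves", "payload": {"moves": [{"dx": 0.05,"dy": 0,"dz": 0,"wx": 0,"wy": 0,"wz": 0,"grip": 0.1},{"dx": 0.06,"dy": 0,"dz": 0,"wx": 0,"wy": 0,"wz": 0,"grip": 0.1},{"dx": 0.06,"dy": 0,"dz": 0,"wx": 0,"wy": 0,"wz": 0,"grip": 0.1},{"dx": 0.06,"dy": 0,"dz": 0,"wx": 0,"wy": 0,"wz": 0,"grip": 0.1},{"dx": 0.06,"dy": 0,"dz": 0,"wx": 0,"wy": 0,"wz": 0,"grip": 0.1},{"dx": 0.06,"dy": 0,"dz": 0,"wx": 0,"wy": 0,"wz": 0,"grip": 0.1},{"dx": 0.06,"dy": 0,"dz": 0,"wx": 0,"wy": 0,"wz": 0,"grip": 0.1},{"dx": 0.06,"dy": 0,"dz": 0,"wx": 0,"wy": 0,"wz": 0,"grip": 0.1},{"dx": 0.05,"dy": 0,"dz": 0,"wx": 0,"wy": 0,"wz": 0,"grip": 0.1},{"dx": 0.05,"dy": 0,"dz": 0,"wx": 0,"wy": 0,"wz": 0,"grip": 0.1}]}}

```text
time_s: 10.38
ee_pos: [484.2, 141.8, 28.6]
eef_rot: [[0.187, 0.982, 0.0], [0.982, -0.187, -0.0], [-0.0, 0.0, -1.0]]
contact_force: [0.6, 0.2, 1.0]
gripper_width: 47.1
gripper_force: 0.3
```

```bash
python3 -c "
from h import *
tube(-64,20)"
```

```text
t 10.375 rest [-72.14  -2.22  28.61] yaw-rest 0.03999999999999204 F(rest) 0.29 -0.6 1.03
wrist 35286 x@0 -39.3 skew -0.2 y -100.3 97.6 ztop 59.9
top 175 x@0 -42.3 skew -2.49 y -120.3 81.7 ztop 60.3
```

Call:
{"api": "apply_moves", "payload": {"moves": [{"dx": 0.05,"dy": 0,"dz": 0,"wx": 0,"wy": 0,"wz": 0,"grip": 0.1},{"dx": 0.05,"dy": 0,"dz": 0,"wx": 0,"wy": 0,"wz": 0,"grip": 0.1},{"dx": 0.05,"dy": 0,"dz": 0,"wx": 0,"wy": 0,"wz": 0,"grip": 0.1},{"dx": 0.05,"dy": 0,"dz": 0,"wx": 0,"wy": 0,"wz": 0,"grip": 0.1},{"dx": 0.05,"dy": 0,"dz": 0,"wx": 0,"wy": 0,"wz": 0,"grip": 0.1},{"dx": 0.05,"dy": 0,"dz": 0,"wx": 0,"wy": 0,"wz": 0,"grip": 0.1},{"dx": 0.05,"dy": 0,"dz": 0,"wx": 0,"wy": 0,"wz": 0,"grip": 0.1},{"dx": 0.05,"dy": 0,"dz": 0,"wx": 0,"wy": 0,"wz": 0,"grip": 0.1},{"dx": 0.04,"dy": 0,"dz": 0,"wx": 0,"wy": 0,"wz": 0,"grip": 0.1}]}}

```text
time_s: 11.6
ee_pos: [489.2, 167.8, 28.6]
eef_rot: [[0.187, 0.982, 0.0], [0.982, -0.187, 0.0], [0.0, 0.0, -1.0]]
contact_force: [0.3, -0.9, -0.6]
gripper_width: 46.7
gripper_force: 0.0
```

```bash
python3 -c "
from h import *
tube(-35,30)
c=ld('wrist');cv2.imwrite('pics/w2.png',cv2.resize(c['frame'],(800,600)))"
```

```text
t 11.6 rest [-45.69  -2.25  28.6 ] yaw-rest 0.03999999999999204 F(rest) -0.79 -0.51 -0.6
wrist 35345 x@0 -12.6 skew -0.15 y -101.0 97.3 ztop 59.9
top 197 x@0 -13.6 skew -1.28 y -120.4 94.5 ztop 60.4
```

View pics/w2.png

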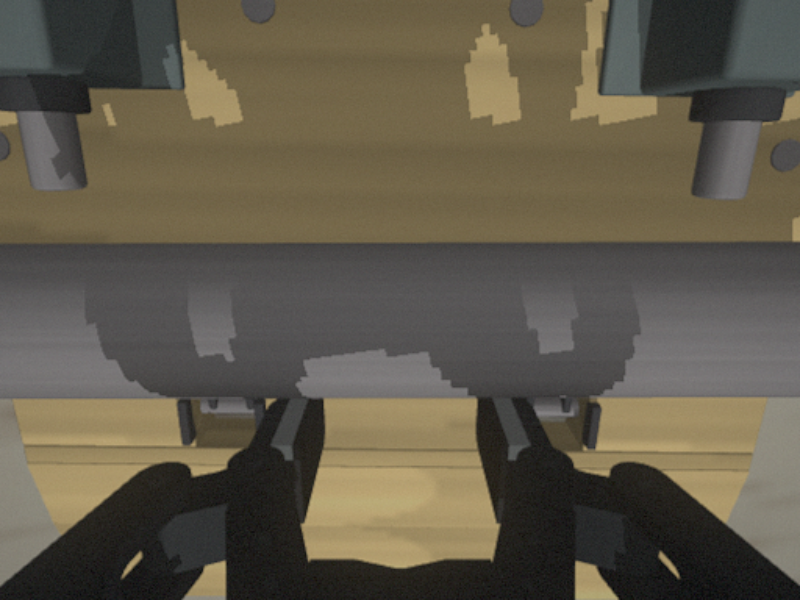

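Tube front edge is at v≈242, level in the image. The noses end at v≈188 (left) and v≈197 (right), so the gripper and tube may be slightly skewed to the plunger line. I'll measure that.

```bash
python3 - <<'E'
from h import *
c=ld('wrist');g=cv2.cvtColor(c['frame'],cv2.COLOR_BGR2GRAY).astype(float)
hsv=cv2.cvtColor(c['frame'],cv2.COLOR_BGR2HSV)
S=hsv[...,1].astype(float)
def edge(u0,u1,v0,v1,h):
    p=S[v0:v1,u0:u1].mean(1);d=np.diff(cv2.GaussianBlur(p.reshape(-1,1),(1,5),0).ravel());i=int(np.argmax(abs(d)))
    j=np.clip([i-1,i,i+1],0,len(d)-1);w=abs(d[j]);v=v0+.5+(w*j).sum()/w.sum();u=(u0+u1-1)/2
    r=rest(ray(c,u,v,h));print('u',u,'v',round(v,2),r.round(2));return r
for h in(41,46):
    a=edge(26,50,112,134,h);b=edge(450,474,115,138,h)
    print(h,'noses line deg',np.degrees(np.arctan2(b[0]-a[0],a[1]-b[1])), 'mid',(a+b)/2)
a=edge(5,25,145,165,50);b=edge(485,505,145,165,50);print('tube front',np.degrees(np.arctan2(b[0]-a[0],a[1]-b[1])))
a=edge(5,25,145,165,50);b=edge(245,265,145,165,50)
a=edge(24,100,280,292,20);b=edge(390,465,280,292,20);print('rampline',np.degrees(np.arctan2(b[0]-a[0],a[1]-b[1])))
E
```

```text
u 37.5 v 121.53 [19.76 82.84 41.  ]
u 461.5 v 127.41 [ 17.64 -82.05  41.  ]
41 noses line deg -0.7364930855163737 mid [18.69999009  0.39578305 41.        ]
u 37.5 v 121.53 [20.23 79.56 46.  ]
u 461.5 v 127.41 [ 18.2  -78.96  46.  ]
46 noses line deg -0.7364930855163622 mid [19.21544094  0.30042363 46.        ]
u 14.5 v 155.54 [ 8.17 88.06 50.  ]
u 494.5 v 154.43 [  8.75 -90.66  50.  ]
tube front 0.1856275480593735
u 14.5 v 155.54 [ 8.17 88.06 50.  ]
u 254.5 v 155.35 [ 8.32 -1.43 50.  ]
u 61.5 v 284.26 [-66.86 101.11  20.  ]
u 427.0 v 288.56 [-69.22 -92.97  20.  ]
rampline -0.6953493057781225
```

```bash
cat >> h.py <<'E'
O=O-1.3*X;TH=np.radians(78.48);X=np.array([np.cos(TH),np.sin(TH)]);Y=np.array([-X[1],X[0]])
E
```

Call:
{"api": "apply_moves", "payload": {"moves": [{"dx": 0.0,"dy": 0,"dz": 0,"wx": 0,"wy": 0,"wz": 0.01,"grip": 0.1},{"dx": 0.04,"dy": 0,"dz": 0,"wx": 0,"wy": 0,"wz": 0,"grip": 0.1},{"dx": 0.04,"dy": 0,"dz": 0,"wx": 0,"wy": 0,"wz": 0,"grip": 0.1},{"dx": 0.03,"dy": 0,"dz": 0,"wx": 0,"wy": 0,"wz": 0,"grip": 0.1},{"dx": 0.02,"dy": 0,"dz": 0,"wx": 0,"wy": 0,"wz": 0,"grip": 0.1},{"dx": 0,"dy": 0,"dz": 0,"wx": 0,"wy": 0,"wz": 0,"grip": 0.1}]}}

```text
time_s: 12.45
ee_pos: [490.6, 175.3, 28.6]
eef_rot: [[0.202, 0.979, 0.0], [0.979, -0.202, -0.0], [-0.0, 0.0, -1.0]]
contact_force: [0.4, 1.1, -0.2]
gripper_width: 46.8
gripper_force: 0.0
```

```bash
python3 -c "
from h import *
tube(-28,30);readout
"
```

```text
t 12.45 rest [-36.74  -2.78  28.6 ] yaw-rest -0.8500000000000085 F(rest) 1.2 -0.19 -0.15
wrist 35619 x@0 -0.1 skew -0.63 y -100.2 96.0 ztop 59.9
top 194 x@0 -2.2 skew -2.36 y -120.2 95.6 ztop 60.5
```

```bash
cat >> h.py <<'E'
def edges():
    c=cam('wrist');S=cv2.cvtColor(c['frame'],cv2.COLOR_BGR2HSV)[...,1].astype(float);o=[]
    for u0,u1 in((80,110),(380,420)):
        p=cv2.GaussianBlur(S[120:200,u0:u1].mean(1).reshape(-1,1),(1,5),0).ravel();d=np.diff(p);o.append((120.5+np.argmin(d),))
    print('front edge',o);return c
E
python3 - <<'E'
from h import *
c=edges();cv2.imwrite('pics/w3.png',cv2.resize(c['frame'],(800,600)))
E
```

```text
front edge [(np.float64(146.5),), (np.float64(141.5),)]
```

View pics/w3.png

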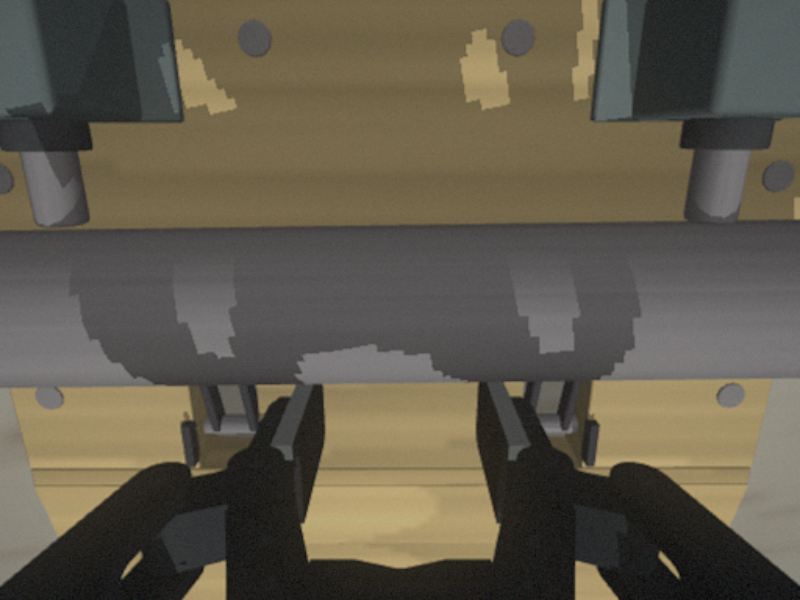

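Call:
{"api": "apply_moves", "payload": {"moves": [{"dx": 0.02,"dy": 0,"dz": 0,"wx": 0,"wy": 0,"wz": 0,"grip": 0.1},{"dx": 0.02,"dy": 0,"dz": 0,"wx": 0,"wy": 0,"wz": 0,"grip": 0.1},{"dx": 0,"dy": 0,"dz": 0,"wx": 0,"wy": 0,"wz": 0,"grip": 0.1}]}}

```text
time_s: 12.98
ee_pos: [491.2, 177.6, 28.6]
eef_rot: [[0.202, 0.979, 0.0], [0.979, -0.202, -0.0], [-0.0, 0.0, -1.0]]
contact_force: [-0.3, 0.4, -0.2]
gripper_width: 46.9
gripper_force: 0.0
```

```bash
python3 -c "
from h import *
tube(-28,30);edges()
"
```

```text
t 12.975 rest [-34.34  -2.84  28.63] yaw-rest -0.8500000000000085 F(rest) 0.29 0.35 -0.18
wrist 35282 x@0 -0.3 skew -0.61 y -100.3 96.7 ztop 59.9
top 196 x@0 -1.4 skew -2.32 y -120.7 94.1 ztop 60.8
front edge [(np.float64(151.5),), (np.float64(147.5),)]
```

Call:
{"api": "apply_moves", "payload": {"moves": [{"dx": 0.015,"dy": 0,"dz": 0,"wx": 0,"wy": 0,"wz": 0,"grip": 0.1},{"dx": 0,"dy": 0,"dz": 0,"wx": 0,"wy": 0,"wz": 0,"grip": 0.1}]}}

```text
time_s: 13.38
ee_pos: [491.3, 178.4, 28.6]
eef_rot: [[0.202, 0.979, 0.0], [0.979, -0.202, -0.0], [-0.0, 0.0, -1.0]]
contact_force: [0.3, 0.3, 0.9]
gripper_width: 47.0
gripper_force: 0.0
```

Call:
{"api": "apply_moves", "payload": {"moves": [{"dx": 0.01,"dy": 0,"dz": 0,"wx": 0,"wy": 0,"wz": 0,"grip": 0.1},{"dx": 0,"dy": 0,"dz": 0,"wx": 0,"wy": 0,"wz": 0,"grip": 0.1}]}}

```text
time_s: 13.62
ee_pos: [491.4, 179.0, 28.6]
eef_rot: [[0.202, 0.979, 0.0], [0.979, -0.202, -0.0], [-0.0, 0.0, -1.0]]
contact_force: [-0.8, 0.0, 0.0]
gripper_width: 46.7
gripper_force: 0.0
```

Call:
{"api": "apply_moves", "payload": {"moves": [{"dx": 0.01,"dy": 0,"dz": 0,"wx": 0,"wy": 0,"wz": 0,"grip": 0.1},{"dx": 0,"dy": 0,"dz": 0,"wx": 0,"wy": 0,"wz": 0,"grip": 0.1}]}}

```text
time_s: 13.88
ee_pos: [491.4, 179.4, 28.6]
eef_rot: [[0.202, 0.979, -0.0], [0.979, -0.202, -0.0], [-0.0, -0.0, -1.0]]
contact_force: [-0.2, -1.7, 1.0]
gripper_width: 47.2
gripper_force: 0.5
```

Call:
{"api": "apply_moves", "payload": {"moves": [{"dx": 0.01,"dy": 0,"dz": 0,"wx": 0,"wy": 0,"wz": 0,"grip": 0.1},{"dx": 0,"dy": 0,"dz": 0,"wx": 0,"wy": 0,"wz": 0,"grip": 0.1}]}}

```text
time_s: 14.12
ee_pos: [491.5, 180.1, 28.6]
eef_rot: [[0.202, 0.979, -0.0], [0.979, -0.202, -0.0], [-0.0, -0.0, -1.0]]
contact_force: [-0.4, -1.5, -0.1]
gripper_width: 47.2
gripper_force: 0.5
```

Call:
{"api": "apply_moves", "payload": {"moves": [{"dx": 0.01,"dy": 0,"dz": 0,"wx": 0,"wy": 0,"wz": 0,"grip": 0.1},{"dx": 0,"dy": 0,"dz": 0,"wx": 0,"wy": 0,"wz": 0,"grip": 0.1}]}}

```text
time_s: 14.38
ee_pos: [491.6, 180.4, 28.6]
eef_rot: [[0.202, 0.979, -0.0], [0.979, -0.202, -0.001], [-0.001, -0.0, -1.0]]
contact_force: [-0.4, -2.4, 0.9]
gripper_width: 46.9
gripper_force: 1.4
```

```bash
python3 -c "
from h import *
tube(-28,30);edges()
"
```

```text
t 14.375 rest [-31.49  -2.65  28.59] yaw-rest -0.8299999999999983 F(rest) -2.46 -0.09 0.91
wrist 34963 x@0 0.7 skew -0.06 y -100.6 96.9 ztop 59.9
top 213 x@0 -0.4 skew -1.72 y -120.7 90.2 ztop 60.8
front edge [(np.float64(155.5),), (np.float64(153.5),)]
```

Call:
{"api": "apply_moves", "payload": {"moves": [{"dx": 0.01,"dy": 0,"dz": 0,"wx": 0,"wy": 0,"wz": 0,"grip": 0.1},{"dx": 0,"dy": 0,"dz": 0,"wx": 0,"wy": 0,"wz": 0,"grip": 0.1}]}}

```text
time_s: 14.78
ee_pos: [491.6, 180.9, 28.6]
eef_rot: [[0.202, 0.979, -0.001], [0.979, -0.202, -0.001], [-0.001, -0.0, -1.0]]
contact_force: [-1.8, -4.3, 3.3]
gripper_width: 46.8
gripper_force: 2.6
```

Call:
{"api": "apply_moves", "payload": {"moves": [{"dx": 0.01,"dy": 0,"dz": 0,"wx": 0,"wy": 0,"wz": 0,"grip": 0.1},{"dx": 0,"dy": 0,"dz": 0,"wx": 0,"wy": 0,"wz": 0,"grip": 0.1}]}}

```text
time_s: 15.02
ee_pos: [491.7, 181.2, 28.6]
eef_rot: [[0.202, 0.979, -0.001], [0.979, -0.202, -0.001], [-0.001, -0.0, -1.0]]
contact_force: [-0.4, -5.7, 2.2]
gripper_width: 47.0
gripper_force: 3.0
```

Call:
{"api": "apply_moves", "payload": {"moves": [{"dx": 0.01,"dy": 0,"dz": 0,"wx": 0,"wy": 0,"wz": 0,"grip": 0.1},{"dx": 0,"dy": 0,"dz": 0,"wx": 0,"wy": 0,"wz": 0,"grip": 0.1}]}}

```text
time_s: 15.28
ee_pos: [491.8, 181.5, 28.6]
eef_rot: [[0.201, 0.98, -0.001], [0.98, -0.201, -0.002], [-0.002, -0.0, -1.0]]
contact_force: [-1.0, -6.4, 3.2]
gripper_width: 46.9
gripper_force: 3.5
```

Call:
{"api": "apply_moves", "payload": {"moves": [{"dx": 0.01,"dy": 0,"dz": 0,"wx": 0,"wy": 0,"wz": 0,"grip": 0.1},{"dx": 0,"dy": 0,"dz": 0,"wx": 0,"wy": 0,"wz": 0,"grip": 0.1}]}}

```text
time_s: 15.52
ee_pos: [491.8, 181.8, 28.6]
eef_rot: [[0.201, 0.98, -0.001], [0.98, -0.201, -0.002], [-0.003, -0.001, -1.0]]
contact_force: [-1.4, -7.7, 2.9]
gripper_width: 47.0
gripper_force: 4.0
```

```bash
cat >> h.py <<'E'
def dogs(x0=-62,x1=-17):
    c=cam('wrist');r=rest(pts(c))
    for y in(55,-55):
        q=r[(abs(r[...,1]-y)<9)&(r[...,0]>x0)&(r[...,0]<x1)&(r[...,2]>0)&(r[...,2]<50)]
        print('dog',y,[(b,len(k),k[:,2].max().round(1),np.median(k[:,2]).round(1)) for b in range(-60,-18,5) for k in[q[(q[:,0]>=b)&(q[:,0]<b+5)]] if len(k)])
    return c
E
python3 - <<'E'
from h import *
st();c=dogs();cv2.imwrite('pics/w4.png',cv2.resize(c['frame'],(800,600)))
E
```

```text
t 15.525 rest [-30.11  -2.6   28.56] yaw-rest -0.7999999999999972 F(rest) -7.81 -0.19 2.88
dog 55 [(-60, 122, np.float64(13.7), np.float64(11.7)), (-55, 182, np.float64(16.4), np.float64(11.0)), (-50, 137, np.float64(18.7), np.float64(15.9)), (-45, 149, np.float64(21.0), np.float64(18.2)), (-40, 151, np.float64(24.0), np.float64(20.5)), (-35, 99, np.float64(25.8), np.float64(24.0))]
dog -55 [(-60, 72, np.float64(13.5), np.float64(11.5)), (-55, 125, np.float64(16.1), np.float64(10.8)), (-50, 74, np.float64(18.9), np.float64(15.2)), (-45, 72, np.float64(21.2), np.float64(18.0)), (-40, 110, np.float64(23.5), np.float64(21.3)), (-35, 70, np.float64(26.0), np.float64(23.9))]
```

View pics/w4.png

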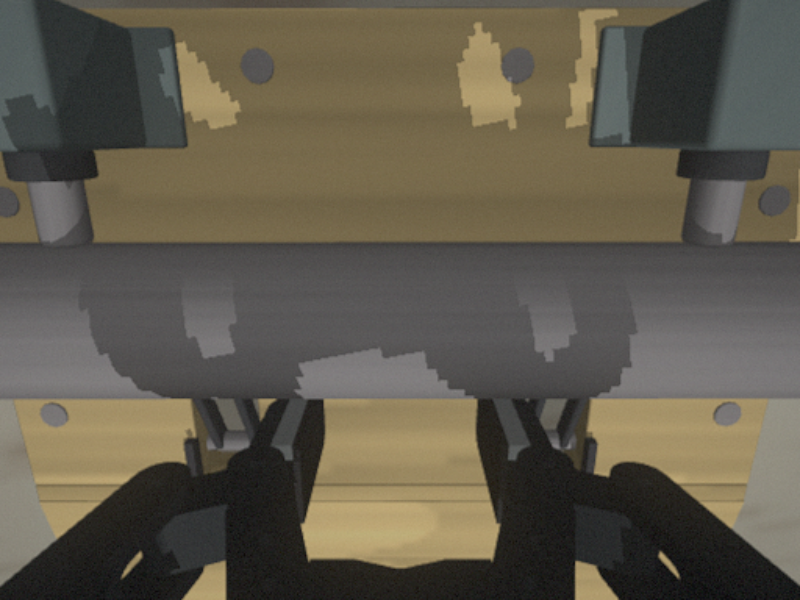

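Noses are touching evenly (v≈243 both sides). The dog edges rise only to about 26 mm near x≈-33, so the catch isn't up yet. Pushing a little more.

Call:
{"api": "apply_moves", "payload": {"moves": [{"dx": 0.01,"dy": 0,"dz": 0,"wx": 0,"wy": 0,"wz": 0,"grip": 0.1},{"dx": 0,"dy": 0,"dz": 0,"wx": 0,"wy": 0,"wz": 0,"grip": 0.1}]}}

```text
time_s: 15.82
ee_pos: [491.8, 182.0, 28.6]
eef_rot: [[0.201, 0.98, -0.001], [0.98, -0.201, -0.003], [-0.003, -0.001, -1.0]]
contact_force: [-1.6, -10.3, 3.7]
gripper_width: 47.2
gripper_force: 4.6
```

```bash
python3 -c "
from h import *
st();dogs()"
```

```text
t 15.825 rest [-29.91  -2.62  28.57] yaw-rest -0.7900000000000063 F(rest) -10.41 -0.5 3.66
dog 55 [(-60, 107, np.float64(14.5), np.float64(11.7)), (-55, 153, np.float64(18.4), np.float64(11.1)), (-50, 141, np.float64(22.1), np.float64(17.9)), (-45, 156, np.float64(26.6), np.float64(20.8)), (-40, 159, np.float64(29.5), np.float64(25.6)), (-35, 139, np.float64(33.2), np.float64(29.6)), (-30, 187, np.float64(38.2), np.float64(36.3)), (-25, 58, np.float64(38.6), np.float64(37.5))]
dog -55 [(-60, 57, np.float64(14.4), np.float64(11.7)), (-55, 117, np.float64(18.4), np.float64(11.1)), (-50, 70, np.float64(22.3), np.float64(17.4)), (-45, 78, np.float64(25.0), np.float64(20.5)), (-40, 102, np.float64(29.0), np.float64(26.0)), (-35, 90, np.float64(33.1), np.float64(30.2)), (-30, 160, np.float64(38.5), np.float64(36.0)), (-25, 59, np.float64(38.9), np.float64(37.3))]
```

Call:
{"api": "apply_moves", "payload": {"moves": [{"dx": 0.01,"dy": 0,"dz": 0,"wx": 0,"wy": 0,"wz": 0,"grip": 0.1},{"dx": 0,"dy": 0,"dz": 0,"wx": 0,"wy": 0,"wz": 0,"grip": 0.1}]}}

```text
time_s: 16.12
ee_pos: [491.8, 182.1, 28.6]
eef_rot: [[0.201, 0.98, -0.002], [0.98, -0.201, -0.004], [-0.004, -0.001, -1.0]]
contact_force: [-0.9, -11.6, 4.8]
gripper_width: 47.0
gripper_force: 5.4
```

```bash
python3 -c "
from h import *
st();dogs()"
```

```text
t 16.125 rest [-29.81  -2.59  28.56] yaw-rest -0.769999999999996 F(rest) -11.49 -1.47 4.83
dog 55 [(-60, 98, np.float64(14.6), np.float64(11.8)), (-55, 163, np.float64(18.3), np.float64(11.1)), (-50, 136, np.float64(22.3), np.float64(17.5)), (-45, 156, np.float64(26.0), np.float64(21.1)), (-40, 152, np.float64(29.3), np.float64(25.1)), (-35, 136, np.float64(33.3), np.float64(29.7)), (-30, 204, np.float64(38.2), np.float64(36.1)), (-25, 65, np.float64(39.0), np.float64(37.3))]
dog -55 [(-60, 63, np.float64(14.5), np.float64(11.6)), (-55, 110, np.float64(18.2), np.float64(11.1)), (-50, 69, np.float64(21.8), np.float64(17.2)), (-45, 83, np.float64(25.6), np.float64(20.8)), (-40, 96, np.float64(29.3), np.float64(26.2)), (-35, 87, np.float64(33.1), np.float64(30.5)), (-30, 153, np.float64(37.7), np.float64(36.1)), (-25, 66, np.float64(38.7), np.float64(37.1))]
```

The catch has snapped up: both noses read about 38 mm. Now I back off, lift, and cross over the tube.

Call:
{"api": "apply_moves", "payload": {"moves": [{"dx": -0.03,"dy": 0,"dz": 0,"wx": 0,"wy": 0,"wz": 0,"grip": 0.1},{"dx": -0.04,"dy": 0,"dz": 0,"wx": 0,"wy": 0,"wz": 0,"grip": 0.1},{"dx": -0.06,"dy": 0,"dz": 0,"wx": 0,"wy": 0,"wz": 0,"grip": 0.1},{"dx": -0.08,"dy": 0,"dz": 0,"wx": 0,"wy": 0,"wz": 0,"grip": 0.1},{"dx": 0,"dy": 0,"dz": -0.4,"wx": 0,"wy": 0,"wz": 0,"grip": 0.1},{"dx": 0,"dy": 0,"dz": -0.7,"wx": 0,"wy": 0,"wz": 0,"grip": 0.1},{"dx": 0,"dy": 0,"dz": -0.4,"wx": 0,"wy": 0,"wz": 0,"grip": 0.1},{"dx": 0,"dy": 0,"dz": 0,"wx": 0,"wy": 0,"wz": 0,"grip": 0.1}]}}

```text
time_s: 17.18
ee_pos: [491.6, 172.4, 120.5]
eef_rot: [[0.202, 0.979, 0.005], [0.979, -0.202, 0.001], [0.002, 0.005, -1.0]]
contact_force: [0.1, -0.4, -0.2]
gripper_width: 46.7
gripper_force: 0.0
```

```bash
python3 -c "
from h import *
tube(-20,30);dogs()"
```

```text
t 17.175 rest [-39.35  -4.31 120.53] yaw-rest -0.8700000000000045 F(rest) -0.39 -0.19 -0.23
wrist 16157 x@0 1.3 skew 0.04 y -120.6 120.6 ztop 59.8
top 166 x@0 5.1 skew -8.77 y 5.9 96.0 ztop 60.6
dog 55 [(-60, 86, np.float64(14.9), np.float64(11.8)), (-55, 113, np.float64(18.9), np.float64(11.3)), (-50, 67, np.float64(22.0), np.float64(18.1)), (-45, 81, np.float64(26.7), np.float64(21.5)), (-40, 77, np.float64(29.2), np.float64(25.1)), (-35, 75, np.float64(33.6), np.float64(30.1)), (-30, 115, np.float64(38.1), np.float64(35.9)), (-25, 92, np.float64(38.8), np.float64(37.0)), (-20, 27, np.float64(48.2), np.float64(46.9))]
dog -55 [(-60, 100, np.float64(14.3), np.float64(11.5)), (-55, 100, np.float64(17.9), np.float64(11.1)), (-50, 53, np.float64(21.7), np.float64(18.3)), (-45, 52, np.float64(25.4), np.float64(22.4)), (-40, 49, np.float64(29.0), np.float64(26.5)), (-35, 50, np.float64(33.0), np.float64(30.2)), (-30, 101, np.float64(37.9), np.float64(35.8)), (-25, 84, np.float64(44.4), np.float64(36.9)), (-20, 37, np.float64(50.0), np.float64(45.8))]
```

Call:
{"api": "apply_moves", "payload": {"moves": [{"dx": 0.4,"dy": -0.03,"dz": 0,"wx": 0,"wy": 0,"wz": 0,"grip": 0.1},{"dx": 0.6,"dy": -0.03,"dz": 0,"wx": 0,"wy": 0,"wz": 0,"grip": 0.1},{"dx": 0.36,"dy": 0,"dz": 0,"wx": 0,"wy": 0,"wz": 0,"grip": 0.1},{"dx": 0,"dy": 0,"dz": 0,"wx": 0,"wy": 0,"wz": 0,"grip": 0.1}]}}

```text
time_s: 17.82
ee_pos: [502.7, 253.5, 117.5]
eef_rot: [[0.2, 0.98, -0.001], [0.98, -0.2, -0.001], [-0.001, -0.001, -1.0]]
contact_force: [-0.1, -0.9, -0.4]
gripper_width: 47.1
gripper_force: 0.0
```

```bash
python3 -c "
from h import *
st()"
```

```text
t 17.825 rest [ 42.32   1.   117.47] yaw-rest -0.7400000000000091 F(rest) -0.88 -0.04 -0.38
```

Call:
{"api": "apply_moves", "payload": {"moves": [{"dx": 0,"dy": 0,"dz": 0.3,"wx": 0,"wy": 0,"wz": 0,"grip": 0.1},{"dx": 0,"dy": 0,"dz": 0.4,"wx": 0,"wy": 0,"wz": 0,"grip": 0.1},{"dx": 0,"dy": 0,"dz": 0.4,"wx": 0,"wy": 0,"wz": 0,"grip": 0.1},{"dx": 0,"dy": 0,"dz": 0.3,"wx": 0,"wy": 0,"wz": 0,"grip": 0.1},{"dx": 0,"dy": 0,"dz": 0.05,"wx": 0,"wy": 0,"wz": 0,"grip": 0.1},{"dx": 0,"dy": 0,"dz": 0,"wx": 0,"wy": 0,"wz": 0,"grip": 0.1}]}}

```text
time_s: 18.58
ee_pos: [502.9, 252.0, 31.6]
eef_rot: [[0.202, 0.979, -0.0], [0.979, -0.202, -0.0], [-0.001, -0.0, -1.0]]
contact_force: [0.5, -0.2, 0.4]
gripper_width: 47.0
gripper_force: 0.0
```

```bash
python3 -c "
from h import *
st()"
```

```text
t 18.575 rest [40.94  0.51 31.64] yaw-rest -0.8800000000000097 F(rest) -0.09 -0.53 0.38
```

Call:
{"api": "apply_moves", "payload": {"moves": [{"dx": -0.05,"dy": 0,"dz": 0,"wx": 0,"wy": 0,"wz": 0,"grip": 0.1},{"dx": -0.05,"dy": 0,"dz": 0,"wx": 0,"wy": 0,"wz": 0,"grip": 0.1},{"dx": -0.01,"dy": 0,"dz": 0,"wx": 0,"wy": 0,"wz": 0,"grip": 0.1},{"dx": 0,"dy": 0,"dz": 0,"wx": 0,"wy": 0,"wz": 0,"grip": 0.1}]}}

```text
time_s: 19.08
ee_pos: [501.7, 246.1, 31.8]
eef_rot: [[0.202, 0.979, 0.0], [0.979, -0.202, 0.0], [0.0, 0.0, -1.0]]
contact_force: [-0.7, 1.2, 0.6]
gripper_width: 46.7
gripper_force: 0.0
```

Call:
{"api": "apply_moves", "payload": {"moves": [{"dx": -0.01,"dy": 0,"dz": 0,"wx": 0,"wy": 0,"wz": 0,"grip": 0.1},{"dx": -0.01,"dy": 0,"dz": 0,"wx": 0,"wy": 0,"wz": 0,"grip": 0.1},{"dx": 0,"dy": 0,"dz": 0,"wx": 0,"wy": 0,"wz": 0,"grip": 0.1}]}}

```text
time_s: 19.45
ee_pos: [501.3, 244.9, 31.6]
eef_rot: [[0.202, 0.979, -0.0], [0.979, -0.202, -0.0], [-0.0, -0.0, -1.0]]
contact_force: [-0.3, 0.8, -0.4]
gripper_width: 47.1
gripper_force: 0.0
```

Call:
{"api": "apply_moves", "payload": {"moves": [{"dx": -0.01,"dy": 0,"dz": 0,"wx": 0,"wy": 0,"wz": 0,"grip": 0.1},{"dx": 0,"dy": 0,"dz": 0,"wx": 0,"wy": 0,"wz": 0,"grip": 0.1}]}}

```text
time_s: 19.7
ee_pos: [501.2, 244.3, 31.6]
eef_rot: [[0.202, 0.979, -0.0], [0.979, -0.202, -0.0], [-0.0, -0.0, -1.0]]
contact_force: [-1.0, 0.0, -0.4]
gripper_width: 47.1
gripper_force: 0.0
```

Call:
{"api": "apply_moves", "payload": {"moves": [{"dx": -0.01,"dy": 0,"dz": 0,"wx": 0,"wy": 0,"wz": 0,"grip": 0.1},{"dx": 0,"dy": 0,"dz": 0,"wx": 0,"wy": 0,"wz": 0,"grip": 0.1}]}}

```text
time_s: 19.95
ee_pos: [501.2, 244.1, 31.6]
eef_rot: [[0.202, 0.979, 0.0], [0.979, -0.202, 0.001], [0.001, 0.0, -1.0]]
contact_force: [-0.8, 1.5, -1.3]
gripper_width: 46.8
gripper_force: 0.8
```

Call:
{"api": "apply_moves", "payload": {"moves": [{"dx": -0.01,"dy": 0,"dz": 0,"wx": 0,"wy": 0,"wz": 0,"grip": 0.1},{"dx": 0,"dy": 0,"dz": 0,"wx": 0,"wy": 0,"wz": 0,"grip": 0.1}]}}

```text
time_s: 20.2
ee_pos: [501.2, 243.9, 31.7]
eef_rot: [[0.203, 0.979, 0.001], [0.979, -0.203, 0.001], [0.001, 0.0, -1.0]]
contact_force: [0.7, 4.6, -0.6]
gripper_width: 46.9
gripper_force: 2.2
```

Call:
{"api": "apply_moves", "payload": {"moves": [{"dx": -0.005,"dy": 0,"dz": 0,"wx": 0,"wy": 0,"wz": 0,"grip": 0.1},{"dx": 0,"dy": 0,"dz": 0,"wx": 0,"wy": 0,"wz": 0,"grip": 0.1}]}}

```text
time_s: 20.45
ee_pos: [501.2, 243.8, 31.7]
eef_rot: [[0.203, 0.979, 0.001], [0.979, -0.203, 0.002], [0.002, 0.0, -1.0]]
contact_force: [1.0, 5.7, -0.2]
gripper_width: 47.2
gripper_force: 2.8
```

```bash
python3 -c "
from h import *
for i in range(4): st();viewer.read_camera('top')"
```

```text
t 20.45 rest [32.56  0.54 31.73] yaw-rest -0.8900000000000006 F(rest) 5.79 0.13 -0.25
t 20.5 rest [32.56  0.51 31.72] yaw-rest -0.8900000000000006 F(rest) 6.24 1.46 0.45
t 20.55 rest [32.56  0.52 31.72] yaw-rest -0.8900000000000006 F(rest) 5.6 1.56 -0.39
t 20.6 rest [32.56  0.55 31.72] yaw-rest -0.8900000000000006 F(rest) 5.14 1.32 -0.68
```

Call:
{"api": "apply_moves", "payload": {"moves": [{"dx": -0.002,"dy": 0,"dz": 0,"wx": 0,"wy": 0,"wz": 0,"grip": 0.1},{"dx": 0,"dy": 0,"dz": 0,"wx": 0,"wy": 0,"wz": 0,"grip": 0.1},{"dx": 0,"dy": 0,"dz": 0,"wx": 0,"wy": 0,"wz": 0,"grip": 0.1},{"dx": 0,"dy": 0,"dz": 0,"wx": 0,"wy": 0,"wz": 0,"grip": 0.1}]}}

```text
time_s: 21.15
ee_pos: [501.2, 243.8, 31.7]
eef_rot: [[0.203, 0.979, 0.001], [0.979, -0.203, 0.002], [0.002, 0.0, -1.0]]
contact_force: [-0.6, 6.1, -1.1]
gripper_width: 47.2
gripper_force: 2.9
```

Call:
{"api": "apply_moves", "payload": {"moves": [{"dx": 0.03,"dy": 0,"dz": 0,"wx": 0,"wy": 0,"wz": 0,"grip": 0.1},{"dx": 0.06,"dy": 0,"dz": 0,"wx": 0,"wy": 0,"wz": 0,"grip": 0.1},{"dx": 0.06,"dy": 0,"dz": 0,"wx": 0,"wy": 0,"wz": 0,"grip": 0.1},{"dx": 0,"dy": 0,"dz": 0,"wx": 0,"wy": 0,"wz": 0,"grip": 0.1},{"dx": 0,"dy": 0,"dz": -0.4,"wx": 0,"wy": 0,"wz": 0,"grip": 0.1},{"dx": 0,"dy": 0,"dz": -0.6,"wx": 0,"wy": 0,"wz": 0,"grip": 0.1},{"dx": 0,"dy": 0,"dz": -0.8,"wx": 0,"wy": 0,"wz": 0,"grip": 0.1},{"dx": 0,"dy": 0,"dz": -0.7,"wx": 0,"wy": 0,"wz": 0,"grip": 0.1},{"dx": 0,"dy": 0,"dz": 0,"wx": 0,"wy": 0,"wz": 0,"grip": 0.1}]}}

```text
time_s: 22.28
ee_pos: [505.0, 252.2, 185.4]
eef_rot: [[0.202, 0.979, 0.008], [0.979, -0.202, 0.002], [0.004, 0.007, -1.0]]
contact_force: [-0.1, 0.6, 0.6]
gripper_width: 47.0
gripper_force: 0.0
```

Call:
{"api": "apply_moves", "payload": {"moves": [{"dx": -0.6,"dy": 0,"dz": 0,"wx": 0,"wy": 0,"wz": 0,"grip": 0.1},{"dx": -0.8,"dy": 0,"dz": 0,"wx": 0,"wy": 0,"wz": 0,"grip": 0.1},{"dx": -0.8,"dy": 0,"dz": 0,"wx": 0,"wy": 0,"wz": 0,"grip": 0.1},{"dx": -0.2,"dy": 0,"dz": 0,"wx": 0,"wy": 0,"wz": 0,"grip": 0.1},{"dx": 0,"dy": 0,"dz": 0,"wx": 0,"wy": 0,"wz": 0,"grip": 0.1}]}}

```text
time_s: 22.9
ee_pos: [473.2, 110.2, 180.9]
eef_rot: [[0.204, 0.979, -0.001], [0.979, -0.204, 0.0], [0.0, -0.001, -1.0]]
contact_force: [1.0, 0.6, -0.3]
gripper_width: 47.1
gripper_force: 0.0
```

```bash
python3 -c "
from h import *
tube(-19,30);c=dogs();cv2.imwrite('pics/w5.png',cv2.resize(c['frame'],(800,600)))"
```

```text
t 22.9 rest [-103.98    1.29  180.94] yaw-rest -0.960000000000008 F(rest) 0.75 -0.86 -0.32
wrist 12452 x@0 0.0 skew 0.05 y -120.1 120.6 ztop 59.7
top 571 x@0 1.8 skew -1.85 y -119.9 118.8 ztop 61.0
dog 55 [(-60, 90, np.float64(15.3), np.float64(11.7)), (-55, 81, np.float64(18.4), np.float64(11.8)), (-50, 57, np.float64(22.4), np.float64(18.3)), (-45, 61, np.float64(26.0), np.float64(21.6)), (-40, 66, np.float64(29.7), np.float64(25.7)), (-35, 70, np.float64(33.7), np.float64(29.7)), (-30, 116, np.float64(38.3), np.float64(35.6)), (-25, 125, np.float64(38.5), np.float64(36.6)), (-20, 75, np.float64(50.0), np.float64(47.1))]
dog -55 [(-60, 97, np.float64(22.1), np.float64(11.4)), (-55, 75, np.float64(18.2), np.float64(11.5)), (-50, 51, np.float64(22.4), np.float64(18.5)), (-45, 50, np.float64(25.9), np.float64(22.1)), (-40, 53, np.float64(30.2), np.float64(26.3)), (-35, 58, np.float64(33.5), np.float64(29.8)), (-30, 101, np.float64(38.3), np.float64(35.5)), (-25, 140, np.float64(46.1), np.float64(36.7)), (-20, 59, np.float64(49.9), np.float64(47.7))]
```

View pics/w5.png

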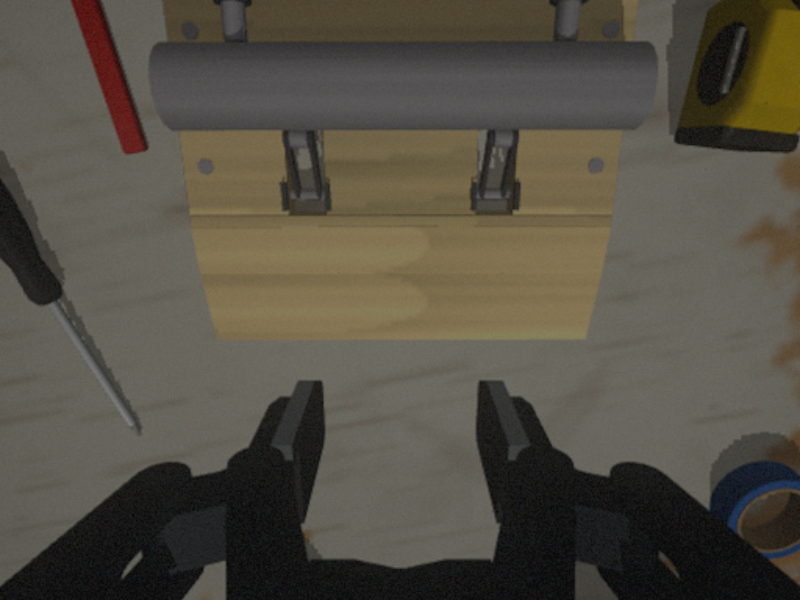

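The tube (u 150–655, v 40–130) sits square against both plungers with both dogs up behind it. Measured: x ≈ 0.0, skew 0.05°, noses at 38 mm. The tape measure, pencil and tape in view are undisturbed, and the arm is clear.

```bash
python3 -c "
from plant import bot
print(bot.job_done())"
```

```text
the job is handed in; nothing more can be done
None
```

The tube was rolled in and is locked on the scribed line with the catch fully up. It held a pull-back of about 6 N, and the job was handed in at about 23 s of the 72 s allowed.

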